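Open the filter bay of the bench air cleaner

ROBOT

A 6-joint arm with a two-finger parallel gripper is mounted at the origin on the work surface. World frame = base frame: x ahead of the robot, y to its left, z up, the work surface at z = 0. Lengths are in m, angles in rad, forces in N, time in s.
With the tool pointing down it reaches from about 0.325 to 1 m from the base axis. Payload 5.1 kg.
Tool frame: the origin (TCP) lies at the very end of the fingers, on their centre line; the grasp point (between the pads) lies 19 mm behind it; z points along the fingers, y is the direction in which the jaws open and shut (so a half turn about z gives the same grasp; the last joint's range is limited). The gripper opens to 85 mm and grips with 20 to 120 N. Pads are 22 mm wide; open, the fingers measure 114 mm over their backs; the gripper's body (76 mm by 85 mm) begins 54 mm behind the grasp point. The pads swing forward as they close: fully open they stand 13 mm farther back than shut.
Start: joints at [1.237, 0.124, 1.65, -0, 1.367, -0.083], TCP at [0.161, 0.63, 0.231] pointing down, gripper open.
Joint ranges: [-2.61, 2.61], [-1.02, 2.33], [0.03, 2.71], [-1.35, 4.49], [0.32, 2.68], [-2.91, 2.91]. Speed limits (rad/s): [2.57, 2.57, 3.14, 3.14, 3.14, 3.14].

INTERFACE

Orientations are given as a unit quaternion [w, x, y, z].
In Python, from rig import monitor, imaging, hand_in gives the robot as it stands. The module is installed in compiled form; this text tells all that it offers.
- The arm moves only by the tool apply_moves, never from a script. Its argument "motion" is a list of rows, each an object with "linear": the shift along the tool's x, y, z in units of 50 cm (1.0 is 50 cm), a list of three; "rotation": the turn, a rotation vector about the tool's x, y, z in units of 180 degrees (1.0 is 180 degrees), a list of three. A call has 1 to 8 rows; each row is the pose to reach, as a shift and turn from the pose measured when the call began, along the tool's axes at that moment, turning the shorter way round; what a row does not reach only later rows make up. A row lasts 1/8 s, in which the tool goes at most 62.5 mm and 10.7 degrees, less where a joint would pass 70% of its speed; a pose out of reach is approached as far as the arm can. A call with a number of a shift or a turn outside -1 to 1 is refused whole. A call with a gripper value outside its range is refused whole. "fingers" is the gripper's target within -1 to 1 (fully open at 1, half-way at 0, shut at -1), set as the call begins (left out, the last holds). The fingers move at their own pace and stop on an object; the grip force is fixed at half the most. Time passes only in rows, so rows that repeat a pose let the fingers close. It gives the time, the measured TCP pose, the force and the opening at its end, in the units of the state.
- monitor.get_obs(): the state, without advancing time (a new reading comes with each control period).
- imaging.capture(name): name is "side" or "top" or "wrist"; returns (picture, depth): 420x560x3 uint8, red, green, blue; 420x560 float32, m along the optical axis (not along the pixel's ray), 0 where there is no reading.
- imaging.camera_params(name): a dict with "intrinsics" (3x3 intrinsics, pixels), "distortion" ([k1, k2, p1, p2, k3] as OpenCV has them; the pictures are not rectified), "R" (3x3) and "t" (3): a world point X has camera coordinates R X + t; the wrist camera has in their place "T_tool_cam" (4x4, takes a point from camera to tool coordinates, whose origin is the TCP and whose axes are the flange's). Camera axes: x right, y down, z forward; pixel columns grow to the right and rows downward; lengths in m; the calibration is good to about 2 mm. A picture is of the moment at which its call begins: read the wrist's pose just before it. camera_params takes no time and is no camera call.
- hand_in(): hands the job in, once; it reports no verdict.
Trained networks look in the newest picture that a camera, given by its name, has taken for a name from the list of things; names that differ only in an ending like _2 or _b are one class to them, and where a whole thing is asked for, a point or a joint stands for the part that bears it (a point fixed in the world has none). Each returns a list of dicts, best first, with "conf" (0 to 1); they miss things now and then, are a little off and sometimes report something else, mostly with a low value. They report only what shows in the picture. A call takes as long as a camera call. They do not tell look-alikes from the thing itself.
- imaging.recognise(label, camera): "xyz" ([x, y, z] in m, in the coordinates of the camera as it stood for that picture, good to about 4 mm: the middle of the surface that is visible of it).
The state is a dict: "time": time; "qpos": joint angles; "qd": joint speeds; "tau": joint torques, N m; "position": TCP position; "eef_rot": TCP orientation; "wrist_force": force on the tool from outside, world axes, zero at the start; "wrist_torque": the same for the moment, N m; "width": finger opening in m.
Only numpy, scipy, OpenCV 4.12 (cv2) and the standard library are available. Lean on these libraries where they do the work, as an engineer would, in place of code of your own. Each camera call takes 0.05 s, during which the arm holds its last target.

TASK

The filter in the bench air cleaner is due for a change, so open its bay for me. With your fingertips press the teal snap tab in until the grey filter cover is let go and jumps forward on its springs, then push the cover straight along its rails, away from the tab, until it is completely off the rails and lies flat and roughly square on the rear deck with the whole filter uncovered. Only press and push: do not lift the cover, and leave the filter and the things standing around the machine where they are.

Things in the scene. Friction and masses are not known exactly. Their poses are not given: they have to be found in the camera images.
- unit: bench air cleaner, light grey low box, fixed, 315 x 220 mm, flat deck 90 mm above the bench. Origin on the bench under it; x runs from the snap tab to the rear deck (the way the cover is pushed), z up. Deck x = -150 to +165 mm. On the deck two spring barrels 7 mm high at x = -104 to -72, y = +-22 to +-34 mm; rims 7 mm high along both sides and from x = +157 mm at the rear
- rear_deck (a point): middle of the bare rear deck, on its surface (x = +90, y = 0, z = 90 mm of the unit). The deck is level with the cover's seat. In front of it two side rails hold the cover: x = -68 to +22 mm of the unit, inner faces at y = +-43.5 mm, 9.5 mm high, lips over the cover's edges. Filter pocket under the cover: 64 x 64 mm, 18 mm deep, centred at x = -20 mm
- tab_pad (a point): middle of the top of the snap tab's thumb pad: teal, ribbed, 30 mm (unit x) x 26 mm (unit y), its top 10 mm above the deck, centred at x = -92, y = 0 mm of the unit. It is pressed straight down
- tab (a joint): snap tab, rad: 0 = up (catch engaged), 0.17 = fully in; sprung, 5 to 10 N. It hinges 30 mm in front of the pad's middle, which sinks 5 mm at full press; the catch lets go near 0.09 (3 mm). Keep it in for about half a second: two spring plungers then push the cover 12 mm along its rails, past the catch, and it stays free with the tab up again
- cover: grey louvred filter cover, loose plate 90 (x) x 84 (y) x 5 mm, about 70 g, axes as the unit's. Origin: centre of its underside, at the start at x = -25, y = 0, z = 90 mm of the unit. Flat from x = -45 to -5 mm but for the catch window (x = -41 to -33, y = +-11 mm), then the rib. Off the rails when its origin is past x = +67 mm of the unit; meets the rear rim at +112 mm
- cover_rib (a point): middle of the face to push of the finger rib across the cover: this face looks to the snap tab, at x = -5 mm, 12 mm above the cover's underside. The rib is 60 mm wide (y), 6 mm thick (x), rising from 5 to 19 mm above the underside
- filter: white pleated filter, 60 x 60 x 12 mm, loose in its pocket under the cover; origin at the centre of its underside. Stays there
- spare_filter: bystander: a spare filter of the same kind lying on the bench, origin at the centre of its underside
- dishes: bystander: stack of six red culture plates, 90 mm across, 93 mm high, origin at the centre of its underside
- wipes: bystander: white wipes canister with black lid, 98 mm across, 174 mm high, origin at the centre of its underside
- reagent: bystander: brown bottle, 52 mm across, 120 mm high, origin at the centre of its underside
There are look-alikes about, which are no part of the job. Several things have the shape of the cover; the one meant has the colours described above.

How it is judged:
By the outcome, as a careful person would: the job done as asked, in the order asked, and still so for the second after the job is handed in, with the robot touching nothing.
It also fails if it takes over 38 s, if anything falls off the work surface, if the arm or the gripper's body presses on something with over 40 N, if the wrist force passes 120 N, or if a joint passes its speed limit or range.

## Working session

There is one attempt and no reset: what is moved stays moved. The work goes in short steps, Python scripts to look and compute and a tool call to move; the robot and the scene stay as the last step left them, time stands still between calls to the robot, and variables do not carry over. Pictures are saved under pics/ and viewed, and the job is handed in when it is done.

Besides the shell and the picture viewer there is one more tool, called after ">>>" as name([rows], argument=value, ...), one row to a line, values as JSON. apply_moves: Moves the arm, as the interface text tells. Its arguments: {"type":"object","properties":{"motion":{"type":"array"},"fingers":{"type":"number"}},"required":["motion"]}

```bash
mkdir -p pics; cat > h.py <<'E'
import numpy as np, cv2
from rig import monitor, imaging
def cap(n,f):
    p,d=imaging.capture(n); cv2.imwrite(f'pics/{f}.png',p[:,:,::-1]); np.save(f'pics/{f}.npy',d); return p,d
def c2w(n,X):
    c=imaging.camera_params(n); return np.array(c['R']).T@(np.array(X)-np.array(c['t']))
def px2w(n,d,u,v,z=None):
    c=imaging.camera_params(n); K=np.array(c['intrinsics']); 
    r=cv2.undistortPoints(np.array([[[u,v]]],float),K,np.array(c['distortion']))[0,0]; r=np.array([r[0],r[1],1])
    R=np.array(c['R']);t=np.array(c['t'])
    if z is None: return R.T@(r*d[int(round(v)),int(round(u))]-t)
    o=-R.T@t; q=R.T@r; return o+q*(z-o[2])/q[2]
E
python3 - <<'E'
from h import *
for n in ['top','side']:
    p,d=cap(n,n+'0')
    for l in ['unit','tab_pad','cover','cover_rib','rear_deck']:
        try:
            for r in imaging.recognise(l,n)[:4]: print(n,l,round(r['conf'],2),c2w(n,r['xyz']).round(4))
        except Exception as e: print(l,e)
print(monitor.get_obs())
E
```

```text
top unit 0.73 [ 0.5768 -0.0054  0.0877]
top tab_pad 0.81 [0.4768 0.025  0.1022]
top cover 0.9 [ 0.3361 -0.2448  0.0061]
top cover 0.81 [0.5465 0.0058 0.0953]
top cover 0.75 [ 0.7387 -0.275   0.0103]
top cover 0.74 [ 0.3973  0.2445 -0.0011]
top cover_rib 0.82 [0.3991 0.2498 0.0081]
top cover_rib 0.8 [ 0.7337 -0.2807  0.0042]
top cover_rib 0.69 [0.5465 0.0037 0.0989]
top cover_rib 0.68 [ 0.3375 -0.2473  0.0051]
top rear_deck 0.71 [ 0.5778 -0.0085  0.0852]
side unit 0.63 [ 0.5481 -0.2449  0.1191]
side unit 0.62 [ 0.5242 -0.0446  0.0866]
side tab_pad 0.71 [0.4698 0.0241 0.0947]
side cover 0.69 [0.3946 0.243  0.0025]
side cover 0.68 [ 0.3299 -0.248   0.0041]
side cover 0.67 [ 0.7362 -0.2806  0.0044]
side cover 0.64 [0.5422 0.0059 0.0884]
side cover_rib 0.89 [ 0.3334 -0.2465  0.0011]
side cover_rib 0.82 [0.5386 0.004  0.0924]
side cover_rib 0.76 [ 0.7343 -0.283   0.003 ]
side rear_deck 0.74 [ 0.5243 -0.0446  0.0873]
side rear_deck 0.41 [0.5376 0.0062 0.092 ]
{'time': 0.6, 'qpos': array([ 1.23740923e+00,  1.23762415e-01,  1.65030295e+00, -5.27242617e-06,
        1.36749416e+00, -8.26008594e-02]), 'qd': array([-7.44265491e-04, -9.15828087e-04,  4.71743073e-04,  7.70990839e-05,
        4.34338313e-04, -3.14476654e-04]), 'tau': array([ 4.37400668e-04, -4.23290563e+01, -3.65521717e+01, -8.87332976e-05,
        6.27085919e-04, -1.79764939e-06]), 'position': array([0.16133387, 0.62964748, 0.23134481]), 'eef_rot': array([5.94690058e-06, 1.25064246e-01, 9.92148645e-01, 1.56747549e-05]), 'wrist_force': array([-0.81326681,  0.39694401, -0.31071703]), 'wrist_torque': array([-0.02306488,  0.05646069,  0.04451404]), 'width': 0.08555654445710449}
```

View pics/top0.png

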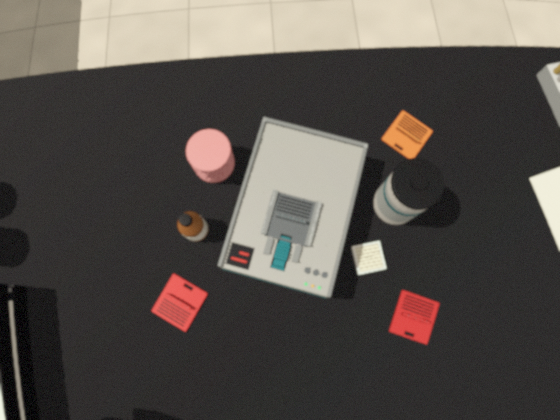

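View pics/side0.png

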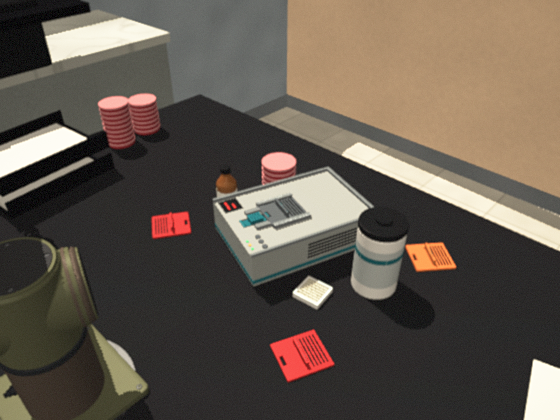

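Top view: the unit's corners are near (264,119), (367,145), (331,296) and (220,266). The teal tab is near (282,252), and the grey cover is near (292,215). The red and orange plates are look-alikes. I'll fit the frame next.

```bash
python3 - <<'E'
from h import *
d=np.load('pics/top0.npy'); p=cv2.imread('pics/top0.png')
for u,v in [(264,119),(367,145),(331,296),(220,266)]: print(px2w('top',d,u,v,.095).round(4))
for u,v in [(310,160),(300,170),(255,230),(330,230)]: print('deck',px2w('top',d,u,v).round(4))
hsv=cv2.cvtColor(p,cv2.COLOR_BGR2HSV)
m=cv2.inRange(hsv,(80,90,50),(100,255,255)); m[:,:250]=0;m[:,320:]=0;m[:225]=0;m[280:]=0
ys,xs=np.nonzero(m);print(len(xs),xs.mean(),ys.mean(),px2w('top',d,xs.mean(),ys.mean(),.1),cv2.minAreaRect(np.c_[xs,ys].astype(np.float32)))
b=cv2.resize(p[110:305,210:375],None,fx=3.5,fy=3,interpolation=cv2.INTER_CUBIC)
b=cv2.resize(p[110:305,210:375],None,fx=3,fy=3,interpolation=cv2.INTER_CUBIC);cv2.imwrite('pics/zoom.png',b)
# deck mask edges via height
H,W=d.shape;c=imaging.camera_params('top');K=np.array(c['intrinsics'])
uu,vv=np.meshgrid(np.arange(W),np.arange(H));r=cv2.undistortPoints(np.stack([uu,vv],-1).reshape(-1,1,2).astype(float),K,np.array(c['distortion']))[:,0]
X=(np.c_[r,np.ones(len(r))]*d.reshape(-1,1)-np.array(c['t']))@np.array(c['R'])
X=X.reshape(H,W,3);M=(X[...,2]>.075)&(X[...,2]<.115)&(d>0)
n,l,s,ce=cv2.connectedComponentsWithStats(M.astype(np.uint8));k=l[200,250]if l[200,250] else l[170,300]
P=X[l==k];print(s[k]);R=cv2.minAreaRect(P[:,:2].astype(np.float32)*1000);print(R, cv2.boxPoints(R), np.median(P[:,2]))
E
```

```text
[0.7567 0.0437 0.095 ]
[ 0.6863 -0.1614  0.095 ]
[ 0.3927 -0.0598  0.095 ]
[0.4632 0.1453 0.095 ]
deck [ 0.6639 -0.0434  0.0885]
deck [ 0.6427 -0.0212  0.0934]
deck [0.5289 0.0752 0.089 ]
deck [ 0.5187 -0.07    0.0896]
369 281.00271002710025 253.67750677506774 [0.47833146 0.02816986 0.1       ] ((281.5660400390625, 252.0188751220703), (12.911890983581543, 33.24125289916992), 15.945395469665527)
[  218   117   150   181 17666]
((576.446044921875, -6.2251129150390625), (221.5440673828125, 315.9187927246094), 70.52262115478516) [[ 390.5909    -57.98888 ]
 [ 688.4307   -163.32716 ]
 [ 762.30115    45.538654]
 [ 464.46136   150.87694 ]] 0.09076171221017926
```

View pics/zoom.png

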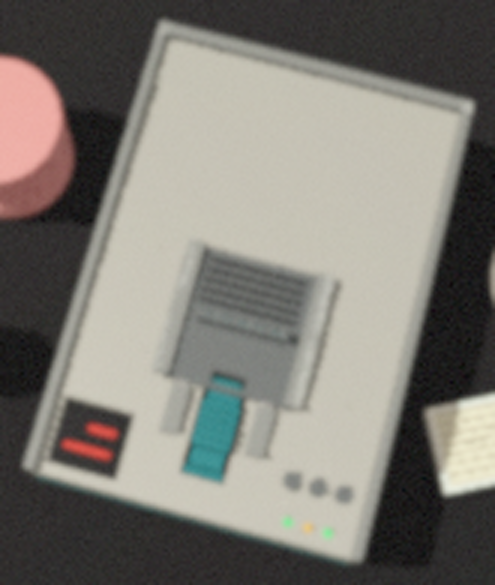

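```bash
cat >> h.py <<'E'
from scipy.spatial.transform import Rotation as Ro
YAW=np.deg2rad(-19.2); O=np.array([.5685,-.005])
def u2w(x,y,z,O=O,yaw=YAW):
    c,s=np.cos(yaw),np.sin(yaw); return np.array([O[0]+c*x-s*y,O[1]+s*x+c*y,z])
def w2u(X,O=O,yaw=YAW):
    c,s=np.cos(yaw),np.sin(yaw); d=np.array(X)[...,:2]-O; return np.stack([c*d[...,0]+s*d[...,1],-s*d[...,0]+c*d[...,1]],-1)
def pose():
    o=monitor.get_obs(); q=o['eef_rot']; return o,np.array(o['position']),Ro.from_quat([q[1],q[2],q[3],q[0]])
def plan(P,yaw=YAW):
    o,p,R=pose(); ex=np.array([-np.cos(yaw),-np.sin(yaw),0]); ez=np.array([0,0,-1.]); T=Ro.from_matrix(np.c_[ex,np.cross(ez,ex),ez])
    print('t',round(o['time'],2),'pos',p.round(4),'u',(w2u(p)*1000).round(1),'F',np.round(o['wrist_force'],1),'w',round(o['width'],4))
    print('linear',(R.inv().apply(np.array(P)-p)/.5).round(4),'rot',((R.inv()*T).as_rotvec()/np.pi).round(4))
E
python3 -c "
from h import *
plan(u2w(-.086,0,.25)); c=imaging.camera_params('wrist');print(c)
plan(u2w(-.086,0,.25)*.6+.4*np.array([.161,.63,.25]))"
```

```text
t 0.6 pos [0.1613 0.6296 0.2313] u [-593.2  465.4] F [-0.8  0.4 -0.3] w 0.0856
linear [-0.9325 -1.013  -0.0373] rot [0.     0.     0.0268]
{'intrinsics': array([[345.4655579 ,   0.        , 278.35649921],
       [  0.        , 345.4655579 , 211.95572757],
       [  0.        ,   0.        ,   1.        ]]), 'distortion': array([0.00748835, 0.        , 0.        , 0.        , 0.        ]), 'T_tool_cam': array([[ 6.89754323e-04, -9.52986655e-01, -3.03011485e-01,
         7.68041607e-02],
       [ 9.99999646e-01,  8.03217547e-04, -2.49830546e-04,
        -4.22301279e-04],
       [ 4.81469318e-04, -3.03011205e-01,  9.52986872e-01,
        -1.41536902e-01],
       [ 0.00000000e+00,  0.00000000e+00,  0.00000000e+00,
         1.00000000e+00]])}
t 0.6 pos [0.1613 0.6296 0.2313] u [-593.2  465.4] F [-0.8  0.4 -0.3] w 0.0856
linear [-0.5591 -0.6076 -0.0373] rot [0.     0.     0.0268]
```

>>> apply_moves([
  {"linear": [-0.1, -0.11, -0.06], "rotation": [0, 0, 0.027]},
  {"linear": [-0.56, -0.61, -0.06], "rotation": [0, 0, 0.027]},
  {"linear": [-0.56, -0.61, -0.06], "rotation": [0, 0, 0.027]},
  {"linear": [-0.56, -0.61, -0.06], "rotation": [0, 0, 0.027]},
  {"linear": [-0.92, -1.0, -0.06], "rotation": [0, 0, 0.027]},
  {"linear": [-0.92, -1.0, -0.06], "rotation": [0, 0, 0.027]},
  {"linear": [-0.92, -1.0, -0.06], "rotation": [0, 0, 0.027]},
  {"linear": [-0.92, -1.0, -0.06], "rotation": [0, 0, 0.027]},
], fingers=-1)

```text
time: 1.6
position: [0.3963, 0.1913, 0.2605]
eef_rot: [0.001, 0.167, 0.986, 0.0]
wrist_force: [1.2, -0.3, 1.0]
width: -0.0
```

```bash
python3 -c "
from h import *
plan(u2w(-.086,0,.25))"
```

```text
t 1.6 pos [0.3963 0.1913 0.2605] u [-227.2  128.8] F [ 1.2 -0.3  1. ] w -0.0
linear [-0.2825 -0.2575  0.0211] rot [ 0.0003  0.0004 -0.0001]
```

>>> apply_moves([
  {"linear": [-0.2825, -0.2575, 0.02], "rotation": [0, 0, 0]},
  {"linear": [-0.2825, -0.2575, 0.02], "rotation": [0, 0, 0]},
  {"linear": [-0.2825, -0.2575, 0.02], "rotation": [0, 0, 0]},
  {"linear": [-0.2825, -0.2575, 0.02], "rotation": [0, 0, 0]},
  {"linear": [-0.2825, -0.2575, 0.02], "rotation": [0, 0, 0]},
])

```text
time: 2.22
position: [0.4872, 0.0232, 0.2505]
eef_rot: [0.0, 0.167, 0.986, 0.001]
wrist_force: [-0.4, 0.3, 0.5]
width: -0.0002
```

```bash
cat >> h.py <<'E'
def wcam(d,pts,z=None):
    c=imaging.camera_params('wrist');K=np.array(c['intrinsics']);T=np.array(c['T_tool_cam']);o,p,R=pose();out=[]
    for u,v in pts:
        r=cv2.undistortPoints(np.array([[[u,v]]],float),K,np.array(c['distortion']))[0,0]; r=np.array([r[0],r[1],1])
        q=R.apply(T[:3,:3]@r); o_=R.apply(T[:3,3])+p
        out.append(o_+q*(d[int(round(v)),int(round(u))] if z is None else (z-o_[2])/q[2]))
    return np.array(out)
E
python3 - <<'E'
from h import *
plan(u2w(-.086,0,.25)); p,d=cap('wrist','w1')
c=imaging.camera_params('wrist');T=np.array(c['T_tool_cam']);o,P,R=pose()
for l in ['tab_pad','cover','cover_rib']:
    for r in imaging.recognise(l,'wrist')[:3]:
        X=R.apply(T[:3,:3]@np.array(r['xyz'])+T[:3,3])+P; print(l,round(r['conf'],2),X.round(4),(w2u(X)*1000).round(1))
E
```

```text
t 2.23 pos [0.4872 0.0232 0.2505] u [-86.1  -0.1] F [-0.4  0.3  0.5] w -0.0002
linear [-0.0001  0.0002  0.0009] rot [ 0.0005  0.0002 -0.0004]
tab_pad 0.95 [0.4776 0.0321 0.0968] [-98.1   5.2]
cover 0.91 [0.5283 0.0139 0.0934] [-44.2   4.6]
cover 0.89 [0.4106 0.2416 0.0042] [-230.3  181. ]
cover 0.76 [ 0.3471 -0.2206  0.0033] [-138.2 -276.5]
cover_rib 0.86 [ 0.3514 -0.2194  0.0105] [-134.5 -273.9]
cover_rib 0.73 [0.4129 0.2358 0.0027] [-226.1  176.3]
cover_rib 0.67 [0.5299 0.0155 0.0933] [-43.2   6.6]
```

View pics/w1.png

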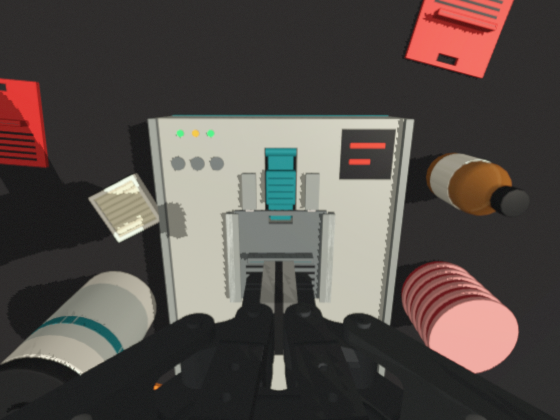

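The tab sits centred at about (281,190), between the barrels at (249,190) and (312,190). The rails are at about u=234 and 327. I'll measure these in unit coordinates.

```bash
python3 - <<'E'
from h import *
d=np.load('pics/w1.npy'); im=cv2.imread('pics/w1.png')
cv2.imwrite('pics/w1z.png',cv2.resize(im[110:320,220:340],None,fx=4,fy=2.8,interpolation=cv2.INTER_CUBIC))
def s(n,pts,z): 
    X=wcam(d,pts,z); print(n,(w2u(X)*1000).round(1).tolist())
s('corners front',[(150,120),(412,120)],.097)
s('pad 4',[(265,169),(297,169),(265,210),(297,210)],.1)
s('barrels',[(242,174),(257,174),(242,210),(257,210),(305,174),(320,210)],.097)
s('rails front outer',[(230,212),(333,212)],.0995)
s('rim R',[(408,130),(386,310)],.097); s('rim L',[(155,130),(170,310)],.097)
print(wcam(d,[(281,190),(360,230),(200,190),(281,235)]).round(4))
E
```

```text
corners front [[-148.8, -105.2], [-149.4, 111.0]]
pad 4 [[-108.9, -10.6], [-108.9, 16.7], [-72.2, -10.9], [-72.2, 17.4]]
barrels [[-103.9, -30.7], [-103.9, -17.7], [-71.2, -31.6], [-71.2, -18.2], [-104.0, 23.9], [-71.4, 38.2]]
rails front outer [[-70.1, -42.1], [-70.3, 49.5]]
rim R [[-141.4, 108.7], [31.7, 107.3]]
rim L [[-140.8, -102.0], [32.2, -105.5]]
[[ 0.4841  0.0277  0.1   ]
 [ 0.5474  0.0843  0.0891]
 [ 0.463  -0.0424  0.0884]
 [ 0.5261  0.0134  0.0939]]
```

View pics/w1z.png

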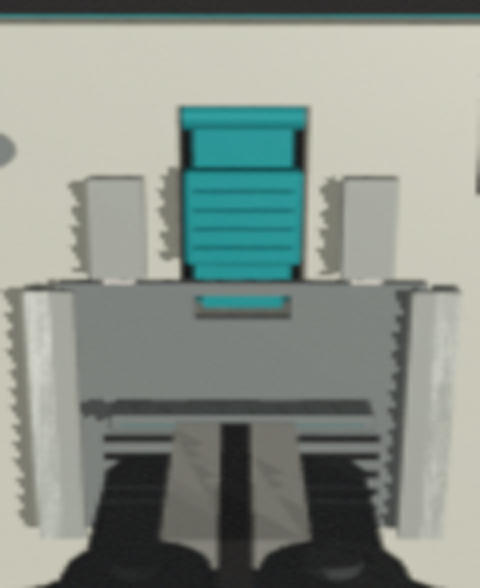

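```bash
python3 - <<'E'
from h import *
A=u2w(-.09,.003,0)[:2]; y=np.deg2rad(-19.6); c,s=np.cos(y),np.sin(y)
On=A-np.array([[c,-s],[s,c]])@[-.09,0]; print(On)
t=open('h.py').read().replace('YAW=np.deg2rad(-19.2); O=np.array([.5685,-.005])',f'YAW=np.deg2rad(-19.6); O=np.array([{On[0]:.5f},{On[1]:.5f}])'); open('h.py','w').write(t)
E
python3 -c "
from h import *
plan(u2w(-.086,0,.102))"
```

```text
[ 0.5692779  -0.00275951]
t 2.42 pos [0.4869 0.0246 0.2507] u [-86.8  -1.9] F [0.9 0.2 0.2] w 0.0003
linear [-0.0012  0.0033  0.2975] rot [0.0004 0.0005 0.0029]
```

>>> apply_moves([
  {"linear": [-0.0012, 0.0033, 0.1], "rotation": [0.0004, 0.0005, 0.003]},
  {"linear": [-0.0012, 0.0033, 0.2], "rotation": [0.0004, 0.0005, 0.003]},
  {"linear": [-0.0012, 0.0033, 0.26], "rotation": [0.0004, 0.0005, 0.003]},
  {"linear": [-0.0012, 0.0033, 0.29], "rotation": [0.0004, 0.0005, 0.003]},
  {"linear": [-0.0012, 0.0033, 0.29], "rotation": [0.0004, 0.0005, 0.003]},
])

```text
time: 3.05
position: [0.4878, 0.0267, 0.1054]
eef_rot: [-0.001, 0.17, 0.985, 0.0]
wrist_force: [-0.1, -0.8, -0.0]
width: 0.0004
```

```bash
python3 - <<'E'
from h import *
plan(u2w(-.086,0,.099)); cap('wrist','w2')
E
```

```text
t 3.05 pos [0.4878 0.0267 0.1054] u [-86.6   0.4] F [-0.1 -0.8 -0. ] w 0.0004
linear [-0.0013 -0.0009  0.0127] rot [-0.0001 -0.0004  0.0002]
```

View pics/w2.png

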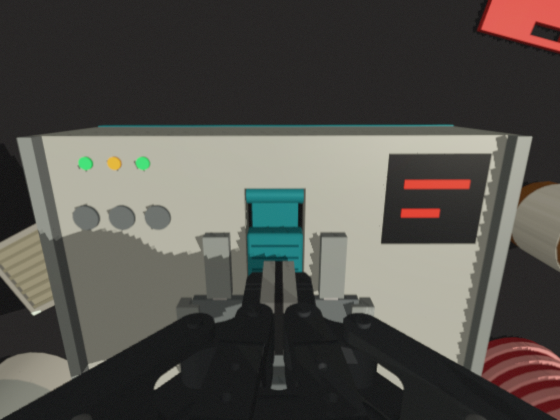

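Fingertips at (279,265) are over the teal pad, whose centre is near 275, so they are about 1.5 mm off centre. Next: press step by step.

>>> apply_moves([
  {"linear": [-0.001, -0.003, 0.005], "rotation": [0, 0, 0]},
  {"linear": [-0.001, -0.003, 0.011], "rotation": [0, 0, 0]},
  {"linear": [-0.001, -0.003, 0.014], "rotation": [0, 0, 0]},
  {"linear": [-0.001, -0.003, 0.014], "rotation": [0, 0, 0]},
])

```text
time: 3.6
position: [0.4891, 0.0248, 0.1]
eef_rot: [0.001, 0.17, 0.985, 0.0]
wrist_force: [-0.2, 0.2, 1.3]
width: 0.0001
```

>>> apply_moves([
  {"linear": [0, 0, 0.004], "rotation": [0, 0, 0]},
  {"linear": [0, 0, 0.008], "rotation": [0, 0, 0]},
  {"linear": [0, 0, 0.008], "rotation": [0, 0, 0]},
])

```text
time: 3.98
position: [0.4896, 0.0247, 0.0968]
eef_rot: [0.001, 0.17, 0.985, 0.0]
wrist_force: [-1.3, -0.5, 4.4]
width: 0.0001
```

```bash
python3 - <<'E'
from h import *
plan(u2w(-.086,0,.095)); p,d=cap('top','t2'); cv2.imwrite('pics/t2z.png',cv2.resize(p[110:305,210:375,::-1],None,fx=3,fy=3))
E
```

```text
t 3.98 pos [0.4896 0.0247 0.0968] u [-84.3  -0.8] F [-1.3 -0.5  4.4] w 0.0001
linear [0.0033 0.0017 0.0036] rot [0.0002 0.0009 0.0001]
```

View pics/t2z.png

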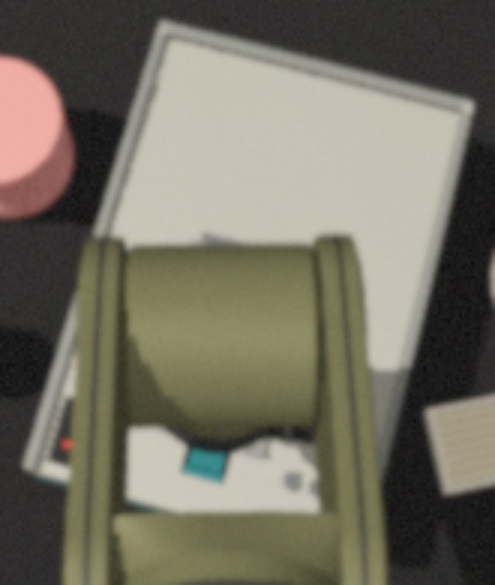

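The arm hides the cover from the top camera. Contact force is about 4 N so far. I'll press further and hold.

>>> apply_moves([
  {"linear": [0.0015, 0, 0.003], "rotation": [0, 0, 0]},
  {"linear": [0.0015, 0, 0.005], "rotation": [0, 0, 0]},
  {"linear": [0.0015, 0, 0.005], "rotation": [0, 0, 0]},
  {"linear": [0.0015, 0, 0.005], "rotation": [0, 0, 0]},
  {"linear": [0.0015, 0, 0.005], "rotation": [0, 0, 0]},
  {"linear": [0.0015, 0, 0.005], "rotation": [0, 0, 0]},
])

```text
time: 4.78
position: [0.4897, 0.0247, 0.0957]
eef_rot: [0.002, 0.17, 0.985, -0.0]
wrist_force: [-1.7, -0.1, 6.2]
width: 0.0
```

```bash
python3 - <<'E'
from h import *
plan(u2w(-.086,0,.25)); p,d=cap('side','s2'); cv2.imwrite('pics/s2z.png',cv2.resize(p[160:290,200:400,::-1],None,fx=4,fy=4))
E
```

```text
t 4.78 pos [0.4897 0.0247 0.0957] u [-84.2  -0.8] F [-1.7 -0.1  6.2] w 0.0
linear [ 0.0022  0.0019 -0.3086] rot [0.0002 0.0014 0.0002]
```

View pics/s2z.png

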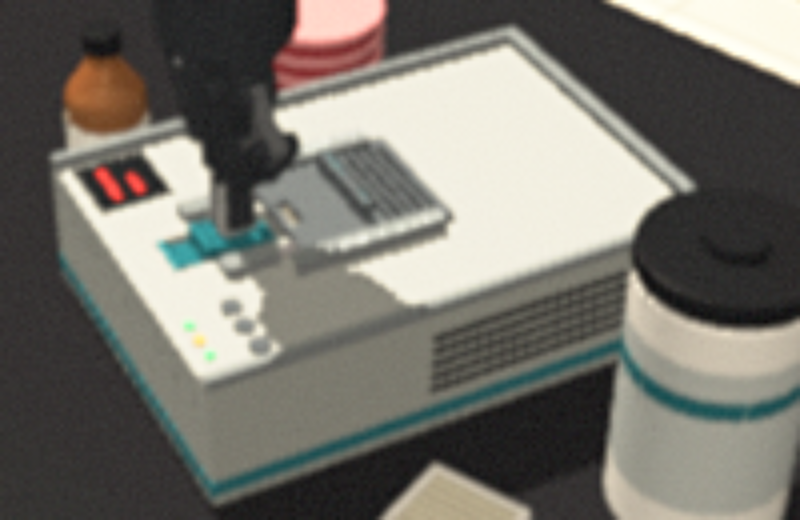

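The cover now stands clear beyond the rail ends (430,200) and its window is away from the tab, so it looks released. I'll lift and verify.

>>> apply_moves([
  {"linear": [0.002, 0, -0.05], "rotation": [0, 0, 0]},
  {"linear": [0.002, 0.001, -0.15], "rotation": [0, 0, 0]},
  {"linear": [0.002, 0.001, -0.25], "rotation": [0, 0, 0]},
  {"linear": [0.05, 0.001, -0.3], "rotation": [0, 0, 0]},
  {"linear": [0.05, 0.001, -0.3], "rotation": [0, 0, 0]},
])

```text
time: 5.45
position: [0.4664, 0.0339, 0.2482]
eef_rot: [0.005, 0.17, 0.985, 0.0]
wrist_force: [0.6, -0.0, -0.4]
width: 0.0001
```

```bash
python3 - <<'E'
from h import *
plan(u2w(-.04,0,.115)); p,d=cap('wrist','w3')
E
```

```text
t 5.45 pos [0.4664 0.0339 0.2482] u [-109.2    0. ] F [ 0.6 -0.  -0.4] w 0.0001
linear [-0.1358 -0.0009  0.2677] rot [0.0008 0.0031 0.0003]
```

View pics/w3.png

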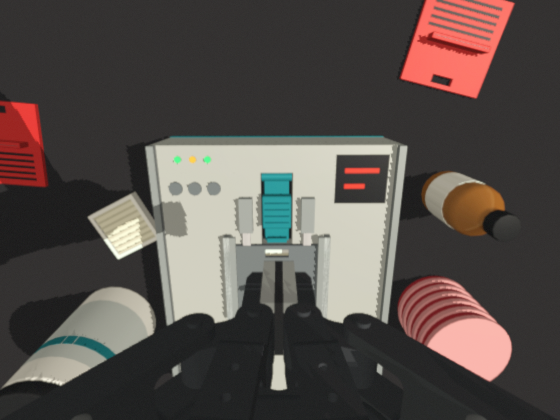

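The cover is released: the plungers show at (247,240) and (306,240), and its front edge at v≈246 is clear of the tab. Measuring it.

```bash
python3 - <<'E'
from h import *
d=np.load('pics/w3.npy')
f=lambda pts,z:print((w2u(wcam(d,pts,z))*1000).round(1).tolist())
f([(240,246),(315,246)],.095)   # cover front edge
f([(229,237),(325,237)],.0995)
f([(239,200),(252,200),(301,200),(314,200)],.097)
f([(149,150),(166,310),(402,150),(389,310)],.097)
E
```

```text
[[-59.5, -35.7], [-59.6, 33.2]]
[[-70.2, -44.7], [-70.3, 41.3]]
[[-104.0, -34.9], [-104.0, -23.5], [-104.0, 19.2], [-104.1, 30.6]]
[[-147.2, -108.3], [7.2, -109.4], [-147.5, 102.5], [7.0, 107.1]]
```

>>> apply_moves([
  {"linear": [-0.07, -0.004, 0.07], "rotation": [0.0008, 0.003, 0]},
  {"linear": [-0.136, -0.004, 0.15], "rotation": [0.0008, 0.003, 0]},
  {"linear": [-0.136, -0.004, 0.24], "rotation": [0.0008, 0.003, 0]},
  {"linear": [-0.136, -0.004, 0.267], "rotation": [0.0008, 0.003, 0]},
  {"linear": [-0.136, -0.004, 0.267], "rotation": [0.0008, 0.003, 0]},
  {"linear": [-0.136, -0.004, 0.267], "rotation": [0.0008, 0.003, 0]},
])

```text
time: 6.25
position: [0.5313, 0.009, 0.1148]
eef_rot: [-0.0, 0.17, 0.985, -0.0]
wrist_force: [0.9, -1.2, -0.1]
width: -0.0001
```

```bash
python3 - <<'E'
from h import *
plan(u2w(-.04,-.0015,.1)); p,d=cap('wrist','w4')
p,d=cap('side','s4'); cv2.imwrite('pics/s4z.png',cv2.resize(p[160:290,200:400,::-1],None,fx=4,fy=4))
E
```

```text
t 6.25 pos [0.5313 0.009  0.1148] u [-39.7  -1.7] F [ 0.9 -1.2 -0.1] w -0.0001
linear [0.0006 0.0004 0.0296] rot [-0.0001  0.      0.0003]
```

View pics/w4.png

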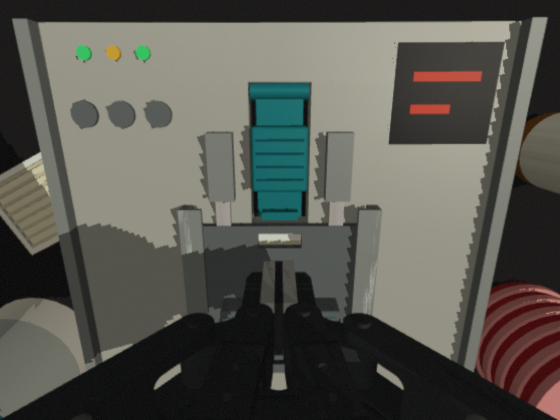

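View pics/s4z.png

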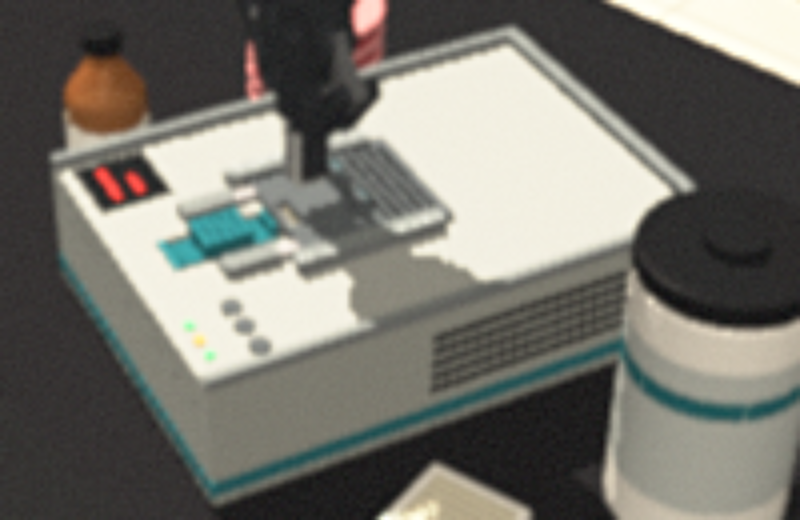

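The fingertips (279,265) are centred on the machine, behind the rib and past the catch window at (280,240). Lowering now.

>>> apply_moves([
  {"linear": [0, 0, 0.01], "rotation": [0, 0, 0]},
  {"linear": [0, 0, 0.02], "rotation": [0, 0, 0]},
  {"linear": [0, 0, 0.029], "rotation": [0, 0, 0]},
  {"linear": [0, 0, 0.029], "rotation": [0, 0, 0]},
  {"linear": [0, 0, 0.029], "rotation": [0, 0, 0]},
])

```text
time: 6.98
position: [0.5315, 0.0089, 0.1006]
eef_rot: [0.0, 0.17, 0.985, -0.0]
wrist_force: [0.1, 0.2, 0.2]
width: -0.0002
```

```bash
python3 - <<'E'
from h import *
plan(u2w(.0,-.0015,.1))
E
```

```text
t 6.97 pos [0.5315 0.0089 0.1006] u [-39.5  -1.7] F [0.1 0.2 0.2] w -0.0002
linear [-0.0791  0.0003  0.0013] rot [-0.0001  0.0002  0.0003]
```

>>> apply_moves([
  {"linear": [-0.012, 0, 0], "rotation": [0, 0, 0]},
  {"linear": [-0.024, 0, 0], "rotation": [0, 0, 0]},
  {"linear": [-0.036, 0, 0], "rotation": [0, 0, 0]},
  {"linear": [-0.048, 0, 0], "rotation": [0, 0, 0]},
  {"linear": [-0.06, 0, 0], "rotation": [0, 0, 0]},
  {"linear": [-0.072, 0, 0], "rotation": [0, 0, 0]},
  {"linear": [-0.084, 0, 0], "rotation": [0, 0, 0]},
  {"linear": [-0.096, 0, 0], "rotation": [0, 0, 0]},
])

```text
time: 7.98
position: [0.5771, -0.0072, 0.1006]
eef_rot: [0.0, 0.17, 0.986, -0.0]
wrist_force: [-1.2, 0.2, -0.3]
width: 0.0002
```

```bash
python3 - <<'E'
from h import *
plan(u2w(.07,-.0015,.1))
p,d=cap('side','s5'); cv2.imwrite('pics/s5z.png',cv2.resize(p[160:290,200:400,::-1],None,fx=4,fy=4))
E
```

```text
t 7.97 pos [ 0.5771 -0.0072  0.1006] u [ 8.8 -1.6] F [-1.2  0.2 -0.3] w 0.0002
linear [-1.224e-01  1.000e-04  1.300e-03] rot [-0.0001  0.0002  0.0004]
```

View pics/s5z.png

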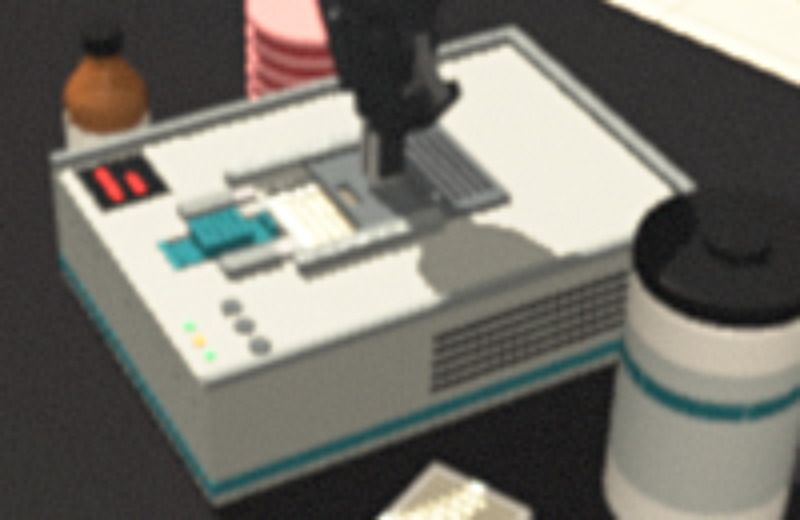

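The cover slides straight, and the filter is appearing at (310,215). Pushing the rest of the way.

>>> apply_moves([
  {"linear": [-0.014, 0, 0], "rotation": [0, 0, 0]},
  {"linear": [-0.028, 0, 0], "rotation": [0, 0, 0]},
  {"linear": [-0.042, 0, 0], "rotation": [0, 0, 0]},
  {"linear": [-0.056, 0, 0], "rotation": [0, 0, 0]},
  {"linear": [-0.07, 0, 0], "rotation": [0, 0, 0]},
  {"linear": [-0.084, 0, 0], "rotation": [0, 0, 0]},
  {"linear": [-0.096, 0, 0], "rotation": [0, 0, 0]},
  {"linear": [-0.106, 0, 0], "rotation": [0, 0, 0]},
])

```text
time: 9.02
position: [0.628, -0.0254, 0.1009]
eef_rot: [0.001, 0.17, 0.985, -0.0]
wrist_force: [-1.0, 0.1, -0.7]
width: -0.0001
```

```bash
python3 - <<'E'
from h import *
plan(u2w(.073,-.0015,.1))
E
```

```text
t 9.03 pos [ 0.628  -0.0254  0.1009] u [62.9 -1.6] F [-1.   0.1 -0.7] w -0.0001
linear [-0.0201  0.0001  0.0018] rot [-0.0001  0.0005  0.0003]
```

Now the last 10 mm, then back off and lift away.

>>> apply_moves([
  {"linear": [-0.008, 0, 0], "rotation": [0, 0, 0]},
  {"linear": [-0.015, 0, 0], "rotation": [0, 0, 0]},
  {"linear": [-0.02, 0, 0], "rotation": [0, 0, 0]},
  {"linear": [-0.02, 0, 0], "rotation": [0, 0, 0]},
  {"linear": [-0.01, 0, 0], "rotation": [0, 0, 0]},
  {"linear": [-0.004, 0, 0], "rotation": [0, 0, 0]},
  {"linear": [-0.004, 0, -0.06], "rotation": [0, 0, 0]},
  {"linear": [-0.004, 0, -0.16], "rotation": [0, 0, 0]},
])

```text
time: 10.02
position: [0.6278, -0.0256, 0.179]
eef_rot: [-0.002, 0.17, 0.985, -0.0]
wrist_force: [1.0, -0.8, 0.3]
width: 0.0003
```

>>> apply_moves([
  {"linear": [0.1, 0, -0.1], "rotation": [0, 0, 0]},
  {"linear": [0.2, 0, -0.2], "rotation": [0, 0, 0]},
  {"linear": [0.3, 0, -0.3], "rotation": [0, 0, 0]},
  {"linear": [0.35, 0, -0.35], "rotation": [0, 0, 0]},
  {"linear": [0.35, 0, -0.35], "rotation": [0, 0, 0]},
  {"linear": [0.35, 0, -0.35], "rotation": [0, 0, 0]},
])

```text
time: 10.78
position: [0.4633, 0.033, 0.3543]
eef_rot: [-0.002, 0.17, 0.986, -0.0]
wrist_force: [0.4, 0.4, -1.1]
width: -0.0001
```

```bash
python3 - <<'E'
from h import *
plan(u2w(.073,-.0015,.1))
p,d=cap('side','s6'); cv2.imwrite('pics/s6z.png',cv2.resize(p[160:290,200:400,::-1],None,fx=4,fy=4))
cap('top','t6')
p,d=cap('wrist','w6')
E
```

```text
t 10.78 pos [0.4633 0.033  0.3543] u [-111.9   -1.9] F [ 0.4  0.4 -1.1] w -0.0001
linear [-0.3715  0.001   0.5073] rot [-0.0004 -0.0011  0.0004]
```

View pics/s6z.png

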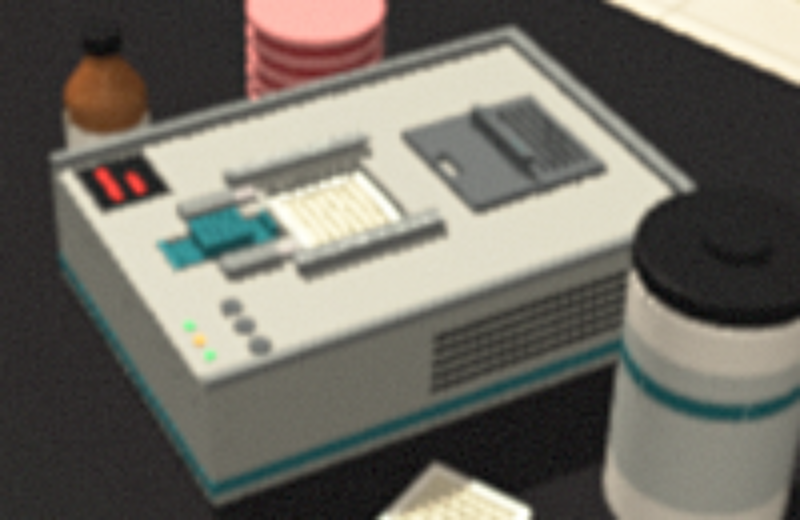

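View pics/t6.png

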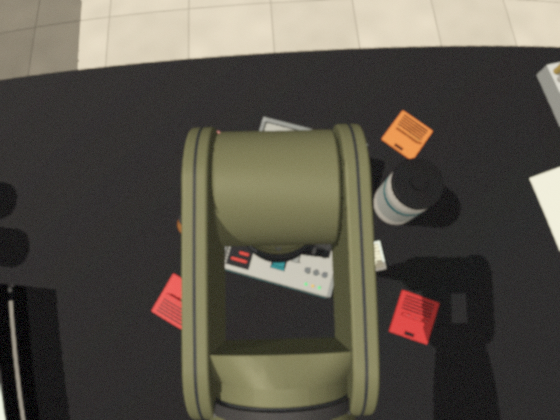

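View pics/w6.png

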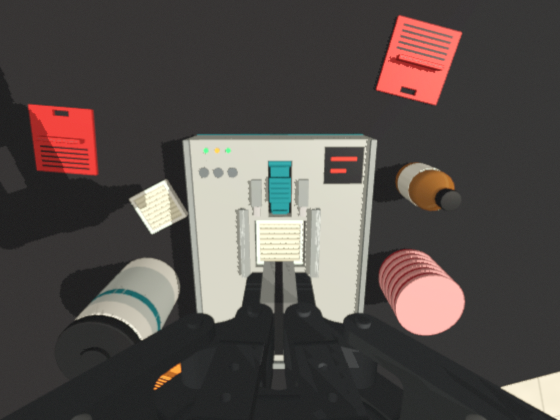

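The side view shows the cover flat and square, clear of the rail ends at (440,215), with the filter fully uncovered. I'll check its pose with numbers.

```bash
python3 - <<'E'
from h import *
d=np.load('pics/s6.npy')
pts=[(403,130),(480,209),(605,166),(533,97)]
X=np.array([px2w('side',d,200+a/4,160+b/4,.095) for a,b in pts]); U=w2u(X)*1000; print(U.round(1),U.mean(0))
e=U[2]-U[1];print(np.degrees(np.arctan2(e[1],e[0])))
R=np.array([px2w('side',d,200+a/4,160+b/4,.0995) for a,b in [(447,215),(370,140)]]);print('rail ends',(w2u(R)*1000).round(1))
for a,b in pts[:2]+[(450,180),(560,150)]: print(px2w('side',d,200+a/4,160+b/4)[2].round(4))
E
```

```text
[[ 43.3  36.6]
 [ 43.9 -50.9]
 [129.4 -48. ]
 [130.7  31.9]] [86.81412574 -7.58634598]
1.9753109155433288
rail ends [[ 21.5 -52.5]
 [ 17.9  30.6]]
0.0874
0.0859
0.0939
0.0939
```

```bash
python3 -c "
from rig import hand_in; print(hand_in())"
```

```text
the job is handed in; nothing more can be done
None
```

The filter bay is open, and I handed the job in at about 11 s on the robot's clock. The cover lies flat on the rear deck and the whole filter is uncovered.

- **Release:** I pressed the teal tab in with the closed fingertips, at about 6 N, and held it for over half a second. The cover sprang forward about 12 mm on its plungers.
- **Push:** I pushed the cover by its rib, straight along the rails, with only about 1 N showing at the wrist. Then I backed off and lifted clear, so the robot is touching nothing.
- **Cover position:** The side camera puts the cover's origin at about x = +87 mm of the unit. Its trailing edge is about 21 mm past the rail ends, it is turned about 2° at most, and its top is about 94 mm above the bench, so it lies flat.
- **Filter and bystanders:** The filter is in its pocket. The bottle, culture plates, canister and spare filter look undisturbed in the pictures.

**Checks that failed or disagreed:**
- The arm blocked the top camera's view of the cover at the end, so the final pose comes from the side camera alone.
- The side camera placed the cover about 7 mm sideways of the unit's centre. It shifted the rail ends by about 11 mm the same way, so I took this as calibration and pixel error. The fingertips stayed about 1.6 mm off centre throughout the push.

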